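# Pack the vaccine carrier and lift its outer lid off alone

## Task

Take the two cartons from the steel tray and stand both upright inside the open carrier box, then close the box by lowering the nested pair of lids onto it together (they lift as one by the inner lid's tall knob) until the inner lid is seated, and let go of the knob. Then take the outer lid by its collar and lift it alone, level, until its underside is well above the top of the knob, leaving the inner lid seated and undisturbed, and finish while still holding the outer lid up there above the box, keeping still. Never part the lids before the inner one is seated in the box, do not drop cartons or lids, and leave the tub, ice pack and bottle where they are.

Things in the scene. Friction and masses are not known exactly. Their poses are not given: they have to be found in the camera images.
- carrier_mouth (a point): Centre of the mouth of the open insulated carrier box (blue plastic), level with its rim. Box outside 174 (own x) x 136 (own y) x 110 mm high, walls and floor 12 mm thick, so the inside is 150 x 112 mm and 98 mm deep. z up. It stands on the table and does not shift; it may be turned.
- tray: Perforated steel refrigerator tray, 260 (own x) x 220 (own y) mm, floor 4 mm thick, rim 25 mm high; origin at the centre of its underside on the table, z up. Does not shift. Either left or right of the carrier; the cartons and a tub of vials stand on it.
- lid_mat: Black rubber mat 210 (own x) x 170 (own y) x 8 mm on which the nested lids lie at the start; origin at the centre of its underside on the table. Does not shift. On the other side of the carrier from the tray.
- carton0_center (a point): Centre of the first paper carton with a green band, upright, 38 x 38 x 76 mm (centre 38 mm above its underside), about 70 g, own z up, sides along own x and y.
- carton1_center (a point): Centre of the second, identical carton, 38 x 38 x 76 mm, same axes.
- inner_knob (a point): Grip point on the inner lid's knob, a square post 20 x 20 mm, sides along own x and y, its top 12 mm above this point. The post stands up through the outer lid's hole; while nested the collar's top is 20 mm below this point. Lifting by the knob lifts both lids (together about 0.5 kg; the outer rests loosely on the inner). z up.
- inner_seat (a point): Centre of the underside of the inner lid's flange (170 own x by 132 own y, 8 mm thick), 62 mm below the knob point. Below it a plug 144 x 106 mm, 12 mm deep, its lowest 5 mm stepped in to 138 x 100, enters the carrier's mouth, long side to long side, either way round, 3 mm play a side. Meets carrier_mouth when seated.
- outer_collar (a point): Grip point on the axis of the outer lid's square collar: 46 x 46 mm outside, 34 x 34 inside (knob free within), 26 mm high, sides along own x, y. Point is 8 mm below the collar's top, 18 mm above the plate's top face, 26 mm above its underside; 28 mm below the knob point when nested. Plate 190 x 152 x 8 mm, skirt 7 mm down round the inner lid's flange, 3 mm play. z up.
- tub: Clear round tub of vials, 66 mm wide, 50 mm high, standing on the tray; origin at the centre of its underside. A bystander.
- ice_pack: White ice pack, 70 x 110 x 24 mm, lying beyond the carrier; origin at the centre of its underside. A bystander.
- gel_bottle: Amber bottle, 48 mm wide, 110 mm high, standing beyond the carrier; origin at the centre of its underside. A bystander.
Not all that is in view belongs to the job. What is shaped like the part that bears carton0_center but blue or red is not meant. Leave any turquoise look-alike of the part that bears carton1_center alone.

How it is judged:
On the way, in this order (a step that is already met when the one before it is completed fails the run):
1. both cartons stand upright in the carrier, let go (x of carton0_center in the frame of carrier_mouth between -0.075 and 0.075 m and y of carton0_center in the frame of carrier_mouth between -0.056 and 0.056 m and z of carton0_center in the frame of carrier_mouth between -0.11 and -0.045 m and angle between each of carton0_center, carton1_center's own z axis and vertical below 0.25 rad and x of carton1_center in the frame of carrier_mouth between -0.075 and 0.075 m and y of carton1_center in the frame of carrier_mouth between -0.056 and 0.056 m and z of carton1_center in the frame of carrier_mouth between -0.11 and -0.045 m and contact force between the fingers and carton0 below 0.1 N and contact force between the fingers and carton1 below 0.1 N), for 0.2 s.
2. the nested lids are seated on the carrier together, the knob let go (horizontal distance between inner_seat and carrier_mouth below 0.008 m and z of inner_seat in the frame of carrier_mouth between -0.004 and 0.004 m and angle between inner_seat's own z axis and vertical below 0.04 rad and z of outer_collar in the frame of inner_knob between -0.036 and -0.02 m and horizontal distance between outer_collar and inner_knob below 0.012 m and x of carton0_center in the frame of carrier_mouth between -0.075 and 0.075 m and y of carton0_center in the frame of carrier_mouth between -0.056 and 0.056 m and z of carton0_center in the frame of carrier_mouth between -0.11 and -0.045 m and angle between each of carton0_center, carton1_center's own z axis and vertical below 0.25 rad and x of carton1_center in the frame of carrier_mouth between -0.075 and 0.075 m and y of carton1_center in the frame of carrier_mouth between -0.056 and 0.056 m and z of carton1_center in the frame of carrier_mouth between -0.11 and -0.045 m and contact force between the fingers and inner_lid below 0.1 N), for 0.2 s.
3. the outer lid alone is lifted clear of the knob, the inner lid seated (horizontal distance between inner_seat and carrier_mouth below 0.008 m and z of inner_seat in the frame of carrier_mouth between -0.004 and 0.004 m and angle between inner_seat's own z axis and vertical below 0.04 rad and z of outer_collar in the frame of inner_knob above 0.054 m), for 0.2 s.
At the end, for the whole second after the job is handed in: Both cartons upright in the carrier; inner lid seated (8 mm sideways, 4 mm in height, 0.04 rad), untouched; outer lid held still by the fingers, level within 0.2 rad, within 120 mm of the carrier's centre in plan, underside 16 mm or more above the knob's top, touching neither inner lid nor carrier (all of step 3 and x of carton0_center in the frame of carrier_mouth between -0.075 and 0.075 m and y of carton0_center in the frame of carrier_mouth between -0.056 and 0.056 m and z of carton0_center in the frame of carrier_mouth between -0.11 and -0.045 m and angle between each of carton0_center, carton1_center's own z axis and vertical below 0.25 rad and x of carton1_center in the frame of carrier_mouth between -0.075 and 0.075 m and y of carton1_center in the frame of carrier_mouth between -0.056 and 0.056 m and z of carton1_center in the frame of carrier_mouth between -0.11 and -0.045 m and linear speed of each of outer_lid, inner_lid below 0.03 m/s and horizontal distance between outer_collar and carrier_mouth below 0.12 m and angle between outer_collar's own z axis and vertical below 0.2 rad and contact force between the fingers and outer_lid above 1 N and contact force between each of outer_lid, the fingers and inner_lid below 0.1 N and contact force between outer_lid and carrier below 0.1 N); the arm keeps its last pose, push and grip.
It fails at once if the lids are parted (more than 15 mm) while the inner lid is not seated in the carrier (z of outer_collar in the frame of inner_knob above -0.013 m and (horizontal distance between inner_seat and carrier_mouth above 0.012 m or z of inner_seat in the frame of carrier_mouth above 0.006 m)).
It fails at once if a carton or a lid is dropped (falls free faster than 0.8 m/s, about 33 mm) ((linear speed of carton0 above 0.8 m/s and contact force between the fingers and carton0 below 0.1 N) or (linear speed of carton1 above 0.8 m/s and contact force between the fingers and carton1 below 0.1 N) or (linear speed of inner_lid above 0.8 m/s and contact force between the fingers and inner_lid below 0.1 N)).
It fails at once if a bystander is moved more than 30 mm or tipped over (distance of any of tub, ice_pack, gel_bottle from where it was at the start of the episode above 0.03 m or angle between any of tub, ice_pack, gel_bottle's own z axis and vertical above 0.5 rad).
It also fails if it takes over 72 s, if anything falls off the work surface, if the arm or the gripper's body presses on something with over 40 N, if the wrist force passes 120 N, or if a joint passes its speed limit or range.

## Robot

A 6-joint arm with a two-finger parallel gripper is mounted at the origin on the work surface. World frame = base frame: x ahead of the robot, y to its left, z up, the work surface at z = 0. Lengths are in m, angles in rad, forces in N, time in s.
With the tool pointing down it reaches from about 0.375 to 0.9 m from the base axis. Payload 3.1 kg.
Tool frame: the origin (TCP) lies between the finger pads; the fingertips stand 22 mm ahead of it and the grasp point (between the pads) lies 3 mm ahead of it; z points along the fingers, y is the line along which they close (so a half turn about z gives the same grasp; the last joint's range is limited). The gripper opens to 87 mm and grips with 3 to 60 N. Pads are 19 mm wide; open, the fingers measure 117 mm over their backs; the gripper's body (75 mm by 190 mm) begins 51 mm behind the grasp point.
Start: joints at [0.953, 0.527, 1.433, -0, 1.181, -0.178], TCP at [0.266, 0.566, 0.245] pointing down, gripper open.
Joint ranges: [-3.08, 3.08], [-0.75, 2.2], [0.22, 2.44], [-1.43, 4.57], [0, 2.65], [-2.85, 2.85]. Speed limits (rad/s): [2.79, 2.79, 3.14, 3.14, 3.14, 3.14].

## Interface

Orientations are given as a unit quaternion [x, y, z, w].
In Python, from rig import robot gives the robot as it stands.
- The arm moves only by the tool move_arm, never from a script. Its argument "series" is text: rows parted by semicolons, each of 6 numbers parted by spaces: the shift along the tool's x, y, z in mm, then the turn, a rotation vector about the tool's x, y, z in degrees. In form: dx dy dz ax ay az; .... A call has 1 to 8 rows; each row is the pose to reach, as a shift and turn from the pose commanded when the call began, along the tool's axes at that moment; what a row does not reach only later rows make up. A row lasts 1/12 s, in which the tool goes at most 41.7 mm and 7.16 degrees, less where a joint would pass 70% of its speed; a pose out of reach is approached as far as the arm can. A call with a gripper value outside its range is refused whole. "jaw" is the opening, from 0 (shut) to 1 (fully open), set as the call begins (left out, the last holds). The fingers move at their own pace and stop on an object; "newtons" is the grip in N (left out, the last holds). Time passes only in rows, so rows that repeat a pose let the fingers close. It gives the time, the measured TCP pose, the force, the opening and the grip force at its end, in the units of the state.
- robot.get_obs(): the state, without advancing time (a new reading comes with each control period).
- robot.camera(name): name is "side" or "top"; returns a dict with "img" (384x512x3 uint8, red, green, blue), "mtx" (3x3 intrinsics, pixels), "distortion" ([k1, k2, p1, p2, k3] as OpenCV has them; the pictures are not rectified), "world_to_cam" (4x4, takes a point from world to camera coordinates). Camera axes: x right, y down, z forward; pixel columns grow to the right and rows downward; lengths in m; the calibration is good to about 2 mm. A picture is of the moment at which its call begins. There is no depth.
- robot.hand_in(): hands the job in; it is judged then, once.
Trained networks look in a picture, given as the dict that the camera call returned (one of the last four; its "shot" number tells which), for a name from the list of things; names that differ only in an ending like _2 or _b are one class to them, and where a whole thing is asked for, a point or a joint stands for the part that bears it (a point fixed in the world has none). Each returns a list of dicts, best first, with "p" (0 to 1); they miss things now and then, are a little off and sometimes report something else, mostly with a low value. They report only what shows in the picture. A call takes as long as a camera call. They do not tell look-alikes from the thing itself.
- robot.search_frame(picture, thing): "xyz" ([x, y, z] in m, in world coordinates, good to about 4 mm: the middle of the surface that is visible of it).
- robot.tip_of(picture, thing): "xyz" ([x, y, z] in m, in world coordinates, good to about 4 mm: a listed point, or the origin of a listed thing).
The state is a dict: "time": time; "q": joint angles; "joint_velocities": joint speeds; "joint_torque": joint torques, N m; "position": TCP position; "tool_rot": TCP orientation; "ft_force": force on the tool from outside, world axes, zero at the start; "moment": the same for the moment, N m; "grip_width": finger opening in m; "grip_force": force on a finger pad.
Only numpy, scipy, OpenCV 4.12 (cv2) and the standard library are available. Lean on these libraries where they do the work, as an engineer would, in place of code of your own. Each camera call takes 0.05 s, during which the arm holds its last target. There are 200 camera calls.

## Working session

There is one attempt and no reset: what is moved stays moved. The work goes in short steps, Python scripts to look and compute and a tool call to move; the robot and the scene stay as the last step left them, time stands still between calls to the robot, and variables do not carry over. Pictures are saved under pics/ and viewed, at most 11 in all, crops included, and the job is handed in when it is done.

Besides the shell and the picture viewer there is one more tool, called after "Request:" by a JSON object that holds its "api" and its "payload", one argument or row to a line. move_arm: Moves the arm, as the interface text tells. Its arguments: {"type":"object","properties":{"series":{"type":"string"},"jaw":{"type":"number"},"newtons":{"type":"number"}},"required":["series"]}

```bash
mkdir -p pics; cat > look.py <<'E'
import numpy as np, cv2
from rig import robot
E
python3 - <<'E'
from look import *
o=robot.get_obs(); print(o['time'],o['position'],o['tool_rot'])
for n in ("top","side"):
    p=robot.camera(n); cv2.imwrite(f"pics/{n}0.png",p["img"][:,:,::-1])
    W=np.linalg.inv(p["world_to_cam"]); print(n,W[:3,3].round(3),p["mtx"].round(1).tolist(),p["distortion"])
    for t in ["carrier_mouth","tray","lid_mat","carton0_center","carton1_center","inner_knob","outer_collar","inner_seat","tub","ice_pack","gel_bottle"]:
        print(t,[(np.round(d["xyz"],3).tolist(),round(d["p"],2)) for d in robot.tip_of(p,t)])
E
```

```text
0.0 [0.26567055 0.56496039 0.24356876] [ 2.18114423e-01  9.75922596e-01 -1.00917370e-03 -4.09154100e-04]
top [0.44  0.029 1.098] [[388.1, 0.0, 256.1], [0.0, 388.1, 192.0], [0.0, 0.0, 1.0]] [-0.04158004  0.          0.          0.          0.        ]
carrier_mouth [([0.53, 0.006, 0.109], 0.63)]
tray [([0.51, 0.289, 0.003], 0.72)]
lid_mat []
carton0_center [([0.445, 0.254, 0.043], 0.86), ([0.308, 0.276, 0.038], 0.76), ([0.279, 0.367, 0.036], 0.54)]
carton1_center [([0.713, 0.274, 0.035], 0.67), ([0.559, 0.264, 0.044], 0.66)]
inner_knob [([0.448, 0.252, 0.042], 0.74), ([0.481, -0.307, 0.083], 0.57), ([0.753, -0.059, -0.005], 0.16)]
outer_collar [([0.481, -0.314, 0.054], 0.81), ([0.48, -0.311, 0.082], 0.65)]
inner_seat [([0.478, -0.316, 0.017], 0.6)]
tub [([0.526, 0.36, 0.008], 0.67)]
ice_pack [([0.751, -0.06, -0.002], 0.62)]
gel_bottle [([0.758, 0.119, -0.002], 0.85), ([0.752, -0.06, -0.003], 0.38)]
side [ 0.182 -0.751  0.895] [[472.1, 0.0, 259.7], [0.0, 472.1, 199.0], [0.0, 0.0, 1.0]] [-0.15009229  0.          0.          0.          0.        ]
carrier_mouth [([0.527, 0.008, 0.109], 0.6)]
tray [([0.484, -0.307, 0.086], 0.7), ([0.511, 0.295, 0.002], 0.57)]
lid_mat []
carton0_center [([0.288, 0.367, 0.039], 0.87), ([0.305, 0.275, 0.039], 0.72), ([0.446, 0.254, 0.042], 0.57)]
carton1_center [([0.71, 0.275, 0.037], 0.9), ([0.561, 0.264, 0.046], 0.57)]
inner_knob [([0.483, -0.306, 0.084], 0.69)]
outer_collar [([0.48, -0.313, 0.058], 0.66)]
inner_seat [([0.51, 0.294, 0.003], 0.73), ([0.482, -0.309, 0.021], 0.52)]
tub [([0.519, 0.362, 0.004], 0.55)]
ice_pack [([0.754, -0.061, -0.003], 0.57)]
gel_bottle [([0.754, 0.122, -0.004], 0.68), ([0.564, 0.263, 0.042], 0.25)]
```

```bash
ls; ls pics
```

```text
look.py
pics
side0.png
top0.png
```

View pics/top0.png

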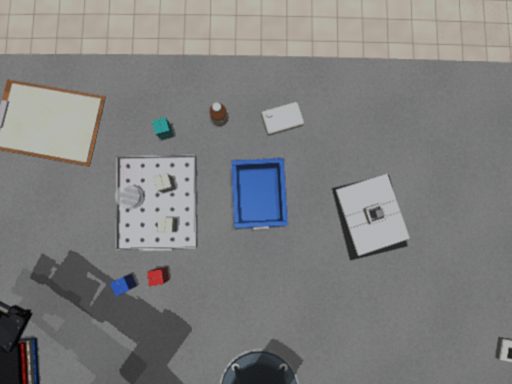

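View pics/side0.png

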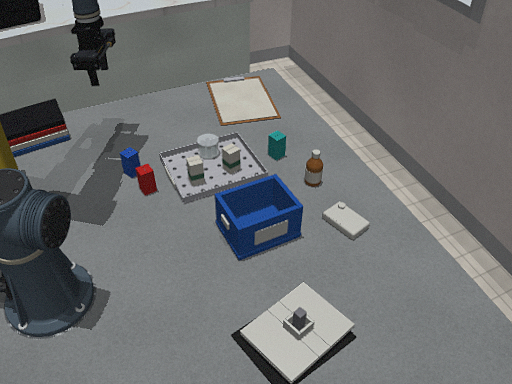

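The top view shows the tray at px (157,202) with the two cartons at (163,183) and (167,225) and the tub at (130,195). The carrier is at (259,193) and the lids are at (374,213) with the knob at (376,213). The blue, red and turquoise blocks are off the tray and are decoys. Next I'll measure yaws.

```bash
cat >> look.py <<'E'
from scipy.spatial.transform import Rotation as Ro
def plane(p,uv,z):
    n=cv2.undistortPoints(np.float64(uv).reshape(-1,1,2),p["mtx"],p["distortion"]).reshape(-1,2)
    W=np.linalg.inv(p["world_to_cam"]); d=np.c_[n,np.ones(len(n))]@W[:3,:3].T
    return W[:3,3]+d*((z-W[2,3])/d[:,2])[:,None]
def proj(p,X):
    T=p["world_to_cam"]; return cv2.projectPoints(np.float64(X).reshape(-1,1,3),cv2.Rodrigues(T[:3,:3])[0],T[:3,3],p["mtx"],p["distortion"])[0].reshape(-1,2)
def rect(p,mask,z,near):
    n,l=cv2.connectedComponents(mask.astype(np.uint8)); c=proj(p,[*near,z])[0]
    ys,xs=np.nonzero(l); i=np.argmin(np.hypot(xs-c[0],ys-c[1])); ys,xs=np.nonzero(l==l[ys[i],xs[i]])
    (cx,cy),(w,h),a=cv2.minAreaRect((plane(p,np.c_[xs,ys],z)[:,:2]*1000).astype(np.float32)); return round(cx,1),round(cy,1),round(w,1),round(h,1),round(a,1)
def go(xyz,yaw):  # grasp point xyz (m), yaw of tool y (deg): shift (mm) and turn in tool axes
    o=robot.get_obs(); R=Ro.from_quat(o["tool_rot"]); m=R.as_matrix(); y0=np.degrees(np.arctan2(m[1,1],m[0,1]))
    t=np.array(xyz)+[0,0,.003]; dy=(yaw-y0+90)%180-90
    tilt=np.degrees(np.cross(m[:,2],[0,0,-1])@m)
    print("t",round(o["time"],2),"pos",o["position"].round(4),"yaw",y0.round(2),"q6",o["q"][5].round(2),"shift",(R.inv().apply(t-o["position"])*1000).round(1),"turn z",round(-dy,1),"tilt",tilt.round(2),"w",o["grip_width"].round(4),"gf",np.round(o["grip_force"],1))
E
python3 - <<'E'
from look import *
p=robot.camera("top"); im=p["img"].astype(int); r,g,b=im[...,0],im[...,1],im[...,2]
h=cv2.cvtColor(p["img"],cv2.COLOR_RGB2HSV)
print("carrier",rect(p,(b>r+60)&(b>g+30),.11,(.53,.06)))
print("lid",rect(p,(im.min(2)>150),.036,(.44,-.31)))
for c in [(.445,.254),(.56,.264)]:
    u=proj(p,[*c,.08])[0]; print("px",u)
u0,v0=135,160; cr=p["img"][160:245,110:200]; cv2.imwrite("pics/cart.png",cv2.resize(cr,None,fx=6,fy=6,interpolation=cv2.INTER_CUBIC)[:,:,::-1])
cr=p["img"][165:265,325:415]; cv2.imwrite("pics/lid.png",cv2.resize(cr,None,fx=6,fy=6,interpolation=cv2.INTER_CUBIC)[:,:,::-1])
E
```

```text
carrier (534.6, 6.8, 174.1, 135.2, 3.5)
lid (486.3, -309.2, 187.1, 150.8, 18.4)
px [163.67279154 226.64126035]
px [161.26542011 182.83498479]
```

View pics/cart.png

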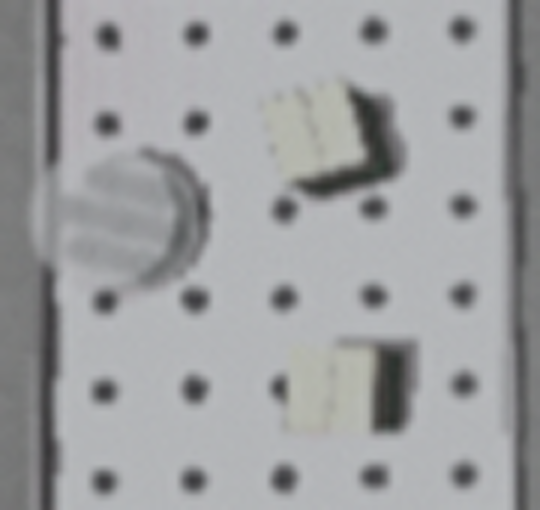

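View pics/lid.png

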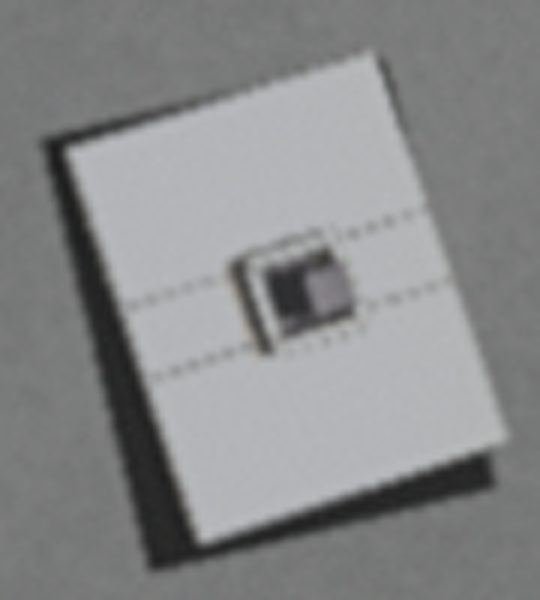

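The crops show the carton top faces: A is centred near px (164.8,224.3) with yaw about -3°, and B near (162.4,181.8) with yaw about 17°. The lids are at about 18.4° with the knob top near (379,212).

```bash
python3 - <<'E'
from look import *
p=robot.camera("top")
print(plane(p,[[164.75,224.25],[162.4,181.8]],.08).round(4), plane(p,[[379.25,212.4]],.094).round(4))
im=p["img"].astype(int);h=cv2.cvtColor(p["img"],cv2.COLOR_RGB2HSV)
# overlay predicted carrier rim corners & inner rim
def box(c,a,w,h,z):
    a=np.radians(a);R=np.array([[np.cos(a),-np.sin(a)],[np.sin(a),np.cos(a)]]);q=np.array([[1,1],[1,-1],[-1,-1],[-1,1]])*[w/2,h/2]
    return np.c_[q@R.T+c,np.full(4,z)]
tiles=[]
for n in("top","side"):
    p=robot.camera(n); f=4 if n=="top" else 4; big=cv2.resize(p["img"],None,fx=f,fy=f,interpolation=cv2.INTER_CUBIC)
    for c,col in(((.5346,.0068),(255,255,0)),((.529,.0068),(255,0,0))):
        for w,hh in((.174,.136),(.15,.112)):
            cv2.polylines(big,[np.int32(proj(p,box(c,3.5,w,hh,.11))*f+f/2)],True,col,1)
    u=proj(p,[.532,.007,.11])[0]*f; tiles.append(big[int(u[1])-200:int(u[1])+200,int(u[0])-200:int(u[0])+200])
cv2.imwrite("pics/carrier.png",np.hstack(tiles)[:,:,::-1])
go((.447,.252,.13),87)
E
```

```text
[[0.4513 0.2514 0.08  ]
 [0.5628 0.2611 0.08  ]] [[ 0.4871 -0.3081  0.094 ]]Traceback (most recent call last):
  File "<stdin>", line 17, in <module>
  File "look.py", line 18, in go
    print("t",round(o["time"],2),"pos",o["position"].round(4),"yaw",y0.round(2),"q6",o["q"][5].round(2),"shift",(R.inv().apply(t-o["position"])*1000).round(1),"turn z",round(-dy,1),"tilt",tilt.round(2),"w",o["grip_width"].round(4),"gf",np.round(o["grip_force"],1))
                                                                                                                                                                                                              ^^^^^^^^^^^^^^^^^^^^^
AttributeError: 'float' object has no attribute 'round'
```

View pics/carrier.png

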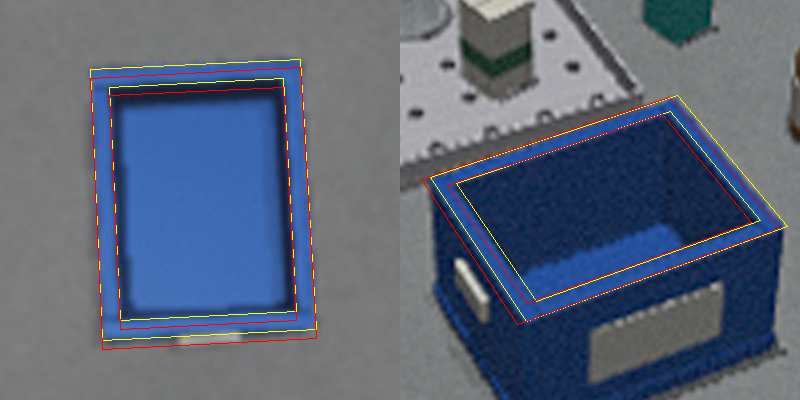

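The yellow fit matches the rim in both views, so the carrier is at (0.5346, 0.0068) with yaw 3.5°.

```bash
sed -i 's/o\["grip_width"\].round(4)/np.round(o["grip_width"],4)/; s/,o\["q"\]\[5\].round(2)/,np.round(o["q"][5],2)/' look.py; python3 - <<'E'
from look import *
go((.451,.2515,.13),87)
go((.451,.2515,.066),87)
E
```

```text
t 1.4 pos [0.2661 0.5655 0.2446] yaw 64.8 q6 -0.18 shift [-301.  -205.4  111.6] turn z -22.2 tilt [ 0.  0. -0.] w 0.0872 gf 0.0
t 1.4 pos [0.2661 0.5655 0.2446] yaw 64.8 q6 -0.18 shift [-301.  -205.4  175.6] turn z -22.2 tilt [ 0.  0. -0.] w 0.0872 gf 0.0
```

Request:
{"api": "move_arm", "payload": {
  "series": "-150 -102 30 0 0 -11; -301 -205 90 0 0 -22; -301 -205 90 0 0 -22; -301 -205 90 0 0 -22; -301 -205 90 0 0 -22; -301 -205 90 0 0 -22; -301 -205 90 0 0 -22; -301 -205 90 0 0 -22",
  "jaw": 0.7,
  "newtons": 20
}}

```text
time: 2.07
position: [0.429, 0.2894, 0.1661]
tool_rot: [0.028, 1.0, 0.0, 0.0]
ft_force: [0.6, 0.6, -0.5]
grip_width: 0.0611
grip_force: 0.0
```

```bash
python3 - <<'E'
from look import *
go((.451,.2515,.066),87)
E
```

```text
t 2.07 pos [0.429  0.2894 0.1661] yaw 86.82 q6 -1.14 shift [-24.  -36.7  97.1] turn z -0.2 tilt [0.02 0.05 0.  ] w 0.0611 gf 0.0
```

Request:
{"api": "move_arm", "payload": {
  "series": "-24 -36 0 0 0 0; -24 -36 0 0 0 0; -24 -36 10 0 0 0; -24 -36 10 0 0 0; -24 -36 10 0 0 0"
}}

```text
time: 2.48
position: [0.4487, 0.2544, 0.1555]
tool_rot: [0.027, 1.0, -0.0, -0.001]
ft_force: [-0.6, 0.6, -0.5]
grip_width: 0.0611
grip_force: 0.0
```

```bash
python3 - <<'E'
from look import *
go((.451,.2515,.066),87)
E
```

```text
t 2.48 pos [0.4487 0.2544 0.1555] yaw 86.87 q6 -1.22 shift [-2.6 -2.8 86.5] turn z -0.1 tilt [-0.02 -0.12  0.  ] w 0.0611 gf 0.0
```

Descend, then close, in two calls, then lift and look.

Request:
{"api": "move_arm", "payload": {
  "series": "-2.5 -3 30 0 0 0; -2.5 -3 60 0 0 0; -2.5 -3 80 0 0 0; -2.5 -3 86 0 0 0; -2.5 -3 86 0 0 0; -2.5 -3 86 0 0 0"
}}

```text
time: 2.98
position: [0.4521, 0.2517, 0.0706]
tool_rot: [0.027, 1.0, 0.0, 0.0]
ft_force: [-0.5, -0.3, 0.4]
grip_width: 0.0609
grip_force: 0.0
```

Request:
{"api": "move_arm", "payload": {
  "series": "0 0 0 0 0 0; 0 0 0 0 0 0; 0 0 0 0 0 0; 0 0 0 0 0 0; 0 0 0 0 0 0; 0 0 0 0 0 0",
  "jaw": 0.2,
  "newtons": 15
}}

```text
time: 3.48
position: [0.453, 0.2507, 0.071]
tool_rot: [0.028, 1.0, 0.0, 0.001]
ft_force: [-0.2, 0.7, 4.2]
grip_width: 0.038
grip_force: 15.0
```

Request:
{"api": "move_arm", "payload": {
  "series": "0 0 -15 0 0 0; 0 0 -50 0 0 0; 0 0 -90 0 0 0; 0 0 -130 0 0 0; -10 -30 -145 0 0 -1; -20 -65 -150 0 0 -2; -30 -105 -150 0 0 -3; -40 -145 -150 0 0 -4"
}}

```text
time: 4.15
position: [0.4843, 0.1024, 0.2211]
tool_rot: [-0.008, 1.0, -0.0, 0.001]
ft_force: [0.1, 0.0, -1.8]
grip_width: 0.0381
grip_force: 15.0
```

```bash
python3 - <<'E'
from look import *
go((.4997,.0047,.2),93.5)
E
```

```text
t 4.15 pos [0.4843 0.1024 0.2211] yaw 90.96 q6 -1.61 shift [-13.7 -97.9  18.1] turn z -2.5 tilt [-0.01  0.1  -0.  ] w 0.0381 gf 15.0
```

Request:
{"api": "move_arm", "payload": {
  "series": "-5 -35 0 0 0 -1; -10 -75 0 0 0 -2; -14 -98 0 0 0 -2.5; -14 -98 10 0 0 -2.5; -14 -98 20 0 0 -2.5; -14 -98 20 0 0 -2.5"
}}

```text
time: 4.65
position: [0.498, 0.0051, 0.1985]
tool_rot: [-0.028, 1.0, 0.001, -0.002]
ft_force: [-0.5, 0.8, -0.7]
grip_width: 0.0381
grip_force: 15.0
```

```bash
python3 - <<'E'
from look import *
go((.4997,.0047,.078),93.5)
o=robot.get_obs();print(o["q"])
E
```

```text
t 4.65 pos [0.498  0.0051 0.1985] yaw 93.19 q6 -1.84 shift [ -2.2  -0.7 117.5] turn z -0.3 tilt [ 0.07 -0.25 -0.  ] w 0.0381 gf 15.0
[-2.14463505e-01  4.26850152e-01  1.79208816e+00  3.18904750e-05
  9.27224853e-01 -1.84087280e+00]
```

Request:
{"api": "move_arm", "payload": {
  "series": "-2 -1 35 0 0 0; -2 -1 70 0 0 0; -2 -1 95 0 0 0; -2 -1 108 0 0 0; -2 -1 114 0 0 0; -2 -1 117 0 0 0; -2 -1 117 0 0 0; -2 -1 117 0 0 0"
}}

```text
time: 5.32
position: [0.5024, 0.0049, 0.0841]
tool_rot: [-0.029, 1.0, -0.0, 0.001]
ft_force: [-0.2, 0.0, -1.2]
grip_width: 0.0378
grip_force: 15.0
```

Request:
{"api": "move_arm", "payload": {
  "series": "0 0 0 0 0 0; 0 0 0 0 0 0; 0 0 0 0 0 0; 0 0 0 0 0 0",
  "jaw": 0.62
}}

```text
time: 5.65
position: [0.502, 0.0048, 0.0839]
tool_rot: [-0.029, 1.0, -0.0, 0.001]
ft_force: [0.2, -0.2, -0.7]
grip_width: 0.0523
grip_force: 0.0
```

Request:
{"api": "move_arm", "payload": {
  "series": "0 0 -20 0 0 0; 0 0 -50 0 0 0; 0 0 -90 0 0 0; 0 0 -120 0 0 0; 0 0 -120 0 0 0"
}}

```text
time: 6.07
position: [0.5054, 0.0042, 0.2091]
tool_rot: [-0.029, 1.0, -0.002, 0.006]
ft_force: [0.7, -0.0, 0.1]
grip_width: 0.0538
grip_force: 0.0
```

```bash
python3 - <<'E'
from look import *
go((.5628,.2611,.13),107)
E
```

```text
t 6.07 pos [0.5054 0.0042 0.2091] yaw 93.32 q6 -1.84 shift [-71.2 253.4  76.1] turn z -13.7 tilt [-0.2   0.72  0.  ] w 0.0538 gf 0.0
```

Request:
{"api": "move_arm", "payload": {
  "series": "-10 35 0 0 0 -2; -20 73 0 0 0 -4; -31 112 0 0 0 -6; -42 151 0 0 0 -8; -53 190 10 0 0 -10; -64 228 30 0 0 -12; -71 253 50 0 0 -13.7; -71 253 60 0 0 -13.7",
  "jaw": 0.7
}}

```text
time: 6.73
position: [0.5576, 0.2665, 0.1406]
tool_rot: [-0.151, 0.989, 0.001, -0.0]
ft_force: [-0.8, 0.2, 0.4]
grip_width: 0.0605
grip_force: 0.0
```

```bash
python3 - <<'E'
from look import *
p=robot.camera("top"); cv2.imwrite("pics/t2.png",cv2.resize(p["img"][130:260,100:310],None,fx=3.8,fy=3.8,interpolation=cv2.INTER_CUBIC)[:,:,::-1])
go((.5628,.2611,.068),107)
E
```

```text
t 6.78 pos [0.5557 0.2635 0.1389] yaw 107.23 q6 -1.61 shift [-6.5 -4.4 67.9] turn z 0.2 tilt [ 0.02 -0.34  0.  ] w 0.061 gf 0.0
```

View pics/t2.png

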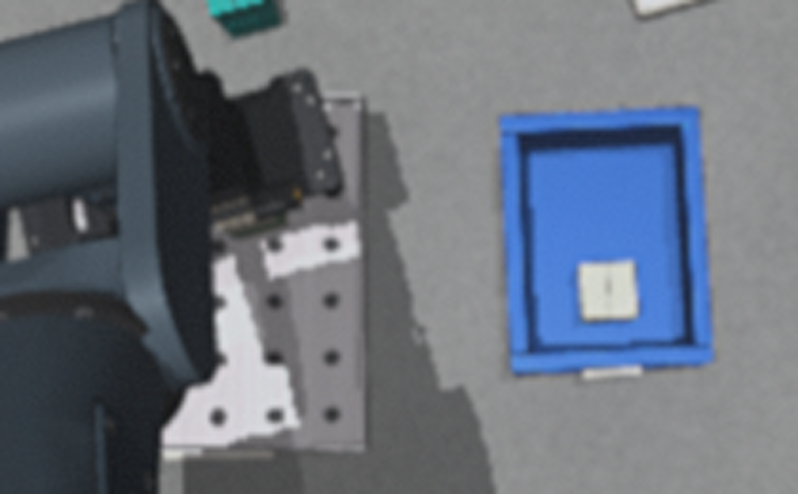

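Carton A stands upright in the near part of the box, at crop px (608,290). Next is carton B.

Request:
{"api": "move_arm", "payload": {
  "series": "-6 -4 0 0 0 0; -6 -4 0 0 0 0; -6 -4 0 0 0 0"
}}

```text
time: 7.03
position: [0.5661, 0.258, 0.1442]
tool_rot: [-0.147, 0.989, -0.0, 0.001]
ft_force: [-0.0, 0.4, 0.1]
grip_width: 0.0605
grip_force: 0.0
```

```bash
python3 - <<'E'
from look import *
go((.5628,.2611,.068),107)
E
```

```text
t 7.03 pos [0.5661 0.258  0.1442] yaw 106.86 q6 -1.62 shift [ 2.3  4.  73.2] turn z -0.1 tilt [-0.02  0.1  -0.  ] w 0.0605 gf 0.0
```

Request:
{"api": "move_arm", "payload": {
  "series": "2 3.5 30 0 0 0; 2 3.5 55 0 0 0; 2 3.5 68 0 0 0; 2 3.5 73 0 0 0; 2 3.5 73 0 0 0; 2 3.5 73 0 0 0"
}}

```text
time: 7.53
position: [0.5629, 0.2619, 0.0712]
tool_rot: [-0.147, 0.989, 0.0, 0.001]
ft_force: [0.3, 0.3, 0.4]
grip_width: 0.0612
grip_force: 0.0
```

Request:
{"api": "move_arm", "payload": {
  "series": "0 0 0 0 0 0; 0 0 0 0 0 0; 0 0 0 0 0 0; 0 0 0 0 0 0; 0 0 0 0 0 0; 0 0 0 0 0 0",
  "jaw": 0.2
}}

```text
time: 8.03
position: [0.5622, 0.2624, 0.0708]
tool_rot: [-0.148, 0.989, 0.0, 0.0]
ft_force: [-1.0, -0.3, 3.0]
grip_width: 0.038
grip_force: 15.0
```

```bash
python3 - <<'E'
from look import *
go((.5695,.0090,.2),93.5)
E
```

```text
t 8.03 pos [0.5622 0.2624 0.0708] yaw 107.01 q6 -1.61 shift [  67.1 -244.5 -132.3] turn z 13.5 tilt [-0.    0.06 -0.  ] w 0.038 gf 15.0
```

Request:
{"api": "move_arm", "payload": {
  "series": "0 0 -15 0 0 0; 0 0 -50 0 0 0; 0 0 -90 0 0 0; 5 -20 -120 0 0 2; 15 -50 -140 0 0 4; 24 -88 -140 0 0 6; 34 -126 -140 0 0 8; 44 -162 -140 0 0 10"
}}

```text
time: 8.7
position: [0.5672, 0.093, 0.211]
tool_rot: [-0.061, 0.998, -0.0, 0.001]
ft_force: [-0.9, -0.4, -1.2]
grip_width: 0.038
grip_force: 15.0
```

Request:
{"api": "move_arm", "payload": {
  "series": "9 -35 0 0 0 1.5; 18 -66 0 0 0 3; 23 -82 0 0 0 3.5; 23 -82 0 0 0 3.5; 23 -82 0 0 0 3.5; 23 -82 0 0 0 3.5"
}}

```text
time: 9.2
position: [0.5543, 0.0109, 0.2102]
tool_rot: [-0.031, 1.0, 0.0, -0.0]
ft_force: [0.6, 0.0, -0.6]
grip_width: 0.0376
grip_force: 15.0
```

```bash
python3 - <<'E'
from look import *
go((.5695,.0090,.076),93.5)
E
```

```text
t 9.2 pos [0.5543 0.0109 0.2102] yaw 93.51 q6 -1.81 shift [-15.   -2.9 131.2] turn z 0.0 tilt [ 0.03 -0.01  0.  ] w 0.0376 gf 15.0
```

Request:
{"api": "move_arm", "payload": {
  "series": "-15 -2 0 0 0 0; -15 -2 35 0 0 0; -15 -2 70 0 0 0; -15 -2 100 0 0 0; -15 -2 118 0 0 0; -15 -2 127 0 0 0; -15 -2 130 0 0 0; -15 -2 130 0 0 0"
}}

```text
time: 9.87
position: [0.5694, 0.0104, 0.0801]
tool_rot: [-0.031, 1.0, 0.0, -0.0]
ft_force: [0.3, -0.3, -1.5]
grip_width: 0.0377
grip_force: 15.0
```

```bash
python3 - <<'E'
from look import *
go((.5695,.0090,.076),93.5); print(robot.get_obs()["ft_force"])
E
```

```text
t 9.87 pos [0.5694 0.0104 0.0801] yaw 93.59 q6 -1.81 shift [-0.  -1.4  1.1] turn z 0.1 tilt [ 0.02 -0.04  0.  ] w 0.0377 gf 15.0
[ 0.3029564  -0.30478128 -1.48716633]
```

Request:
{"api": "move_arm", "payload": {
  "series": "0 0 0 0 0 0; 0 0 0 0 0 0; 0 0 0 0 0 0; 0 0 0 0 0 0",
  "jaw": 0.62
}}

```text
time: 10.2
position: [0.5703, 0.0091, 0.0812]
tool_rot: [-0.031, 1.0, -0.0, 0.001]
ft_force: [0.4, -0.4, -0.0]
grip_width: 0.052
grip_force: 0.0
```

Request:
{"api": "move_arm", "payload": {
  "series": "0 0 -20 0 0 0; 0 0 -50 0 0 0; 0 0 -90 0 0 0; 0 0 -120 0 0 0; 0 -20 -120 0 0 7; 0 -60 -120 0 0 14; 0 -100 -120 0 0 21; 0 -130 -120 0 0 28"
}}

```text
time: 10.87
position: [0.5779, -0.1232, 0.2015]
tool_rot: [0.215, 0.977, -0.001, 0.001]
ft_force: [1.1, -0.4, -0.3]
grip_width: 0.0539
grip_force: 0.0
```

```bash
python3 - <<'E'
from look import *
go((.487,-.308,.14),18.4)
E
```

```text
t 10.87 pos [ 0.5779 -0.1232  0.2015] yaw 65.16 q6 -1.54 shift [   5.1 -205.9   58.6] turn z 46.8 tilt [-0.04  0.18  0.  ] w 0.0539 gf 0.0
```

Request:
{"api": "move_arm", "payload": {
  "series": "1 -35 0 0 0 7; 2 -75 5 0 0 14; 3 -115 10 0 0 21; 4 -155 20 0 0 28; 5 -190 30 0 0 35; 5 -204 40 0 0 42; 5 -204 40 0 0 46.8; 5 -204 40 0 0 46.8"
}}

```text
time: 11.53
position: [0.4873, -0.3055, 0.16]
tool_rot: [0.585, 0.811, 0.0, -0.0]
ft_force: [0.3, 0.6, -0.4]
grip_width: 0.054
grip_force: 0.0
```

```bash
python3 - <<'E'
from look import *
go((.487,-.308,.085),18.4)
ts=[]
p=robot.camera("top")
o=robot.get_obs()
ts.append(cv2.resize(p["img"][140:260,210:290],None,fx=4.5,fy=4.5,interpolation=cv2.INTER_CUBIC))
p=robot.camera("side"); ts.append(cv2.resize(p["img"][260:380,225:365],None,fx=4.5,fy=4.5,interpolation=cv2.INTER_CUBIC)[:540])
cv2.imwrite("pics/k.png",cv2.resize(np.hstack(ts),None,fx=.8,fy=.8)[:,:,::-1])
go((.487,-.308,.085),18.4)
E
```

```text
t 11.53 pos [ 0.4873 -0.3055  0.16  ] yaw 18.45 q6 -1.08 shift [-2.3 -1.  72. ] turn z 0.0 tilt [-0.01 -0.03  0.  ] w 0.054 gf 0.0
t 11.63 pos [ 0.4883 -0.3043  0.1606] yaw 18.81 q6 -1.08 shift [-3.1 -2.4 72.6] turn z 0.4 tilt [0.02 0.03 0.  ] w 0.0537 gf 0.0
```

View pics/k.png

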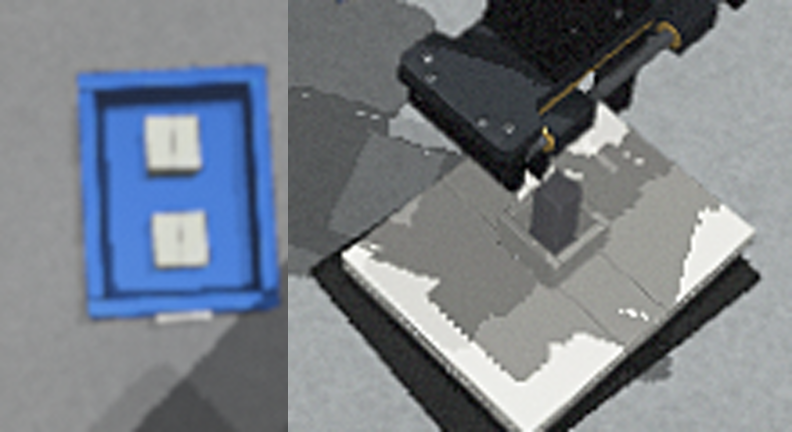

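Both cartons stand in the box, at crop px (173,145) and (180,240). The knob is below the gripper at (556,215).

Request:
{"api": "move_arm", "payload": {
  "series": "-2.5 -1.5 25 0 0 0; -2.5 -1.5 50 0 0 0; -2.5 -1.5 64 0 0 0; -2.5 -1.5 71 0 0 0; -2.5 -1.5 71 0 0 0; -2.5 -1.5 71 0 0 0"
}}

```text
time: 12.13
position: [0.4883, -0.3067, 0.0897]
tool_rot: [0.582, 0.813, -0.0, 0.0]
ft_force: [0.3, -0.1, 0.1]
grip_width: 0.0539
grip_force: 0.0
```

```bash
python3 - <<'E'
from look import *
go((.487,-.308,.085),18.4); print(robot.get_obs()["ft_force"])
E
```

```text
t 12.13 pos [ 0.4883 -0.3067  0.0897] yaw 18.81 q6 -1.08 shift [-0.8 -1.6  1.7] turn z 0.4 tilt [ 0.02  0.04 -0.  ] w 0.0539 gf 0.0
[ 0.26039174 -0.09174791  0.10830058]
```

Request:
{"api": "move_arm", "payload": {
  "series": "0 0 0 0 0 0; 0 0 0 0 0 0; 0 0 0 0 0 0; 0 0 0 0 0 0; 0 0 0 0 0 0; 0 0 0 0 0 0; 0 0 0 0 0 0; 0 0 0 0 0 0",
  "jaw": 0,
  "newtons": 45
}}

```text
time: 12.8
position: [0.4868, -0.3073, 0.0896]
tool_rot: [0.583, 0.813, -0.001, -0.001]
ft_force: [-4.4, -1.7, 5.3]
grip_width: 0.0196
grip_force: 45.0
```

Request:
{"api": "move_arm", "payload": {
  "series": "0 0 -3 0 0 0; 0 0 -8 0 0 0; 0 0 -15 0 0 0; 0 0 -22 0 0 0; 0 0 -30 0 0 0; 0 0 -30 0 0 0; 0 0 -30 0 0 0"
}}

```text
time: 13.38
position: [0.4882, -0.3073, 0.1201]
tool_rot: [0.583, 0.813, -0.0, 0.001]
ft_force: [0.6, 0.3, -4.7]
grip_width: 0.0198
grip_force: 45.0
```

```bash
python3 - <<'E'
from look import *
p=robot.camera("side"); cv2.imwrite("pics/l1.png",cv2.resize(p["img"][230:384,200:380],None,fx=4,fy=3.8,interpolation=cv2.INTER_CUBIC)[:580,:,::-1])
go((.5346,.0068,.26),3.5); print(robot.get_obs()["ft_force"])
E
```

```text
t 13.43 pos [ 0.4878 -0.307   0.1196] yaw 18.71 q6 -1.08 shift [ 282.1  145.  -143.5] turn z 15.2 tilt [ 0.02  0.03 -0.  ] w 0.02 gf 45.0
[-0.97756812 -0.09046608 -4.32953568]
```

View pics/l1.png

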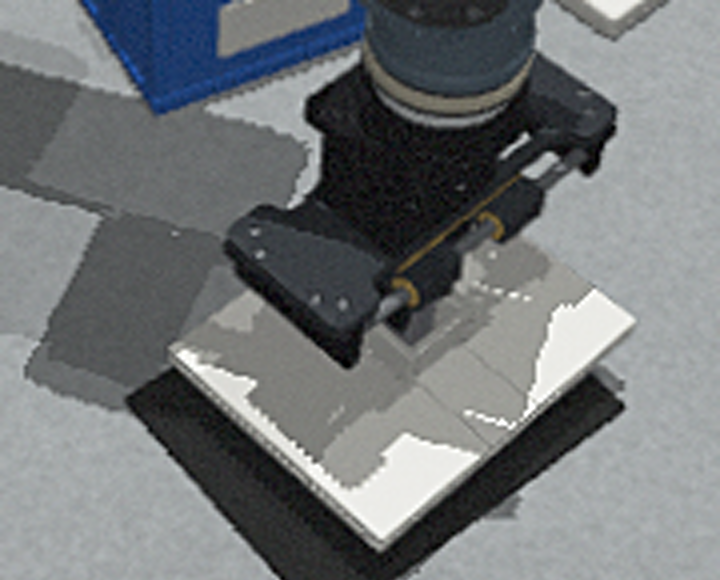

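The lids rise together and level, at crop px (400,400). I'll raise them and carry them over to the carrier.

Request:
{"api": "move_arm", "payload": {
  "series": "0 0 -15 0 0 0; 0 0 -40 0 0 0; 0 0 -65 0 0 0; 0 0 -90 0 0 0; 5 2 -108 0 0 0; 20 10 -115 0 0 1; 45 23 -118 0 0 2; 72 37 -118 0 0 4"
}}

```text
time: 14.1
position: [0.4999, -0.2273, 0.2381]
tool_rot: [0.612, 0.791, 0.0, 0.001]
ft_force: [1.1, -0.1, -3.9]
grip_width: 0.0199
grip_force: 45.0
```

Request:
{"api": "move_arm", "payload": {
  "series": "27 14 0 0 0 1.5; 54 28 0 0 0 3; 81 42 0 0 0 4.5; 108 56 0 0 0 6; 135 70 0 0 0 7.5; 160 82 0 0 0 9; 180 92 0 0 0 10; 190 97 0 0 0 11"
}}

```text
time: 14.77
position: [0.5447, -0.0153, 0.2367]
tool_rot: [0.683, 0.73, 0.0, -0.001]
ft_force: [-0.1, -0.9, -4.5]
grip_width: 0.0198
grip_force: 45.0
```

```bash
python3 - <<'E'
from look import *
go((.5346,.0068,.23),3.5); print(robot.get_obs()["ft_force"])
E
```

```text
t 14.77 pos [ 0.5447 -0.0153  0.2367] yaw 3.78 q6 -0.3 shift [22.7 -8.6  3.7] turn z 0.3 tilt [-0.08 -0.12  0.  ] w 0.0198 gf 45.0
[-0.0558494  -0.85013521 -4.53010619]
```

Request:
{"api": "move_arm", "payload": {
  "series": "10 -4 5 0 0 0.3; 20 -7.5 10 0 0 0.3; 22 -8.5 10 0 0 0.3; 22 -8.5 10 0 0 0.3; 22 -8.5 10 0 0 0.3; 22 -8.5 10 0 0 0.3"
}}

```text
time: 15.27
position: [0.5357, 0.0019, 0.2274]
tool_rot: [0.686, 0.727, 0.0, 0.0]
ft_force: [0.2, -0.4, -5.4]
grip_width: 0.0197
grip_force: 45.0
```

```bash
python3 - <<'E'
from look import *
go((.5346,.0068,.23),3.5); o=robot.get_obs(); c=o["position"]; m=Ro.from_quat(o["tool_rot"]).as_matrix(); zt=c[2]-.0076-.046
def box(c,a,w,h,z):
    a=np.radians(a);R=np.array([[np.cos(a),-np.sin(a)],[np.sin(a),np.cos(a)]]);q=np.array([[1,1],[1,-1],[-1,-1],[-1,1]])*[w/2,h/2]
    return np.c_[q@R.T+c,np.full(4,z)]
ts=[]
for n in("top","side"):
    p=robot.camera(n); f=3; big=cv2.resize(p["img"],None,fx=f,fy=f,interpolation=cv2.INTER_CUBIC)
    a=np.degrees(np.arctan2(m[1,1],m[0,1]))
    cv2.polylines(big,[np.int32(proj(p,box(c[:2],a,.19,.152,zt))*f+f/2)],True,(255,0,0),1)
    cv2.polylines(big,[np.int32(proj(p,box((.5346,.0068),3.5,.174,.136,.11))*f+f/2)],True,(255,255,0),1)
    u=proj(p,[.534,.007,zt])[0]*f; ts.append(big[int(u[1])-200:int(u[1])+200,int(u[0])-200:int(u[0])+200])
cv2.imwrite("pics/fit.png",np.hstack(ts)[:,:,::-1])
E
```

```text
t 15.27 pos [0.5357 0.0019 0.2274] yaw 3.35 q6 -0.26 shift [ 4.9 -0.8 -5.6] turn z -0.2 tilt [ 0.05  0.03 -0.  ] w 0.0197 gf 45.0
```

View pics/fit.png

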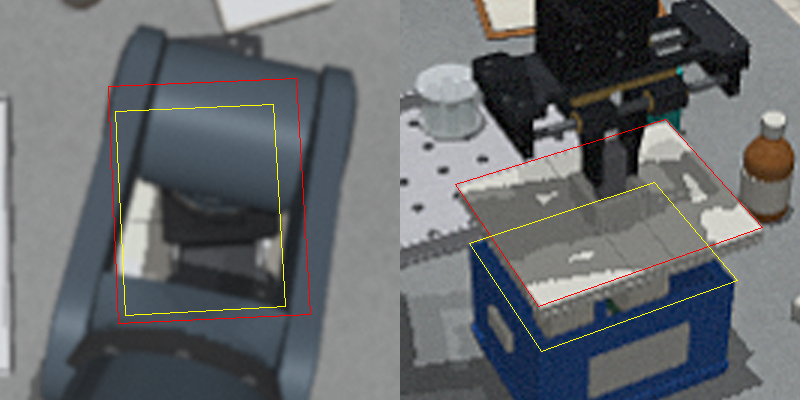

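The red predicted plate outline matches the lid in the side view, so it sits where expected. I'll trim by about 4.5 mm and begin the descent.

Request:
{"api": "move_arm", "payload": {
  "series": "3 -0.5 0 0 0 0; 4.5 -0.8 5 0 0 0; 4.5 -0.8 12 0 0 0; 4.5 -0.8 18 0 0 0; 4.5 -0.8 22 0 0 0; 4.5 -0.8 22 0 0 0; 4.5 -0.8 22 0 0 0; 4.5 -0.8 22 0 0 0"
}}

```text
time: 16.03
position: [0.5345, 0.0073, 0.2052]
tool_rot: [0.686, 0.728, 0.0, 0.0]
ft_force: [-0.5, -0.0, -4.2]
grip_width: 0.0195
grip_force: 45.0
```

```bash
python3 - <<'E'
from look import *
import time
for i in range(5):
    robot.camera("side"); go((.5346,.0068,.1766),3.5)
print(robot.get_obs()["ft_force"])
E
```

```text
t 16.08 pos [0.5346 0.0073 0.2054] yaw 3.4 q6 -0.25 shift [-0.5 -0.  25.8] turn z -0.1 tilt [ 0.03  0.01 -0.  ] w 0.0198 gf 45.0
t 16.13 pos [0.5346 0.0073 0.2055] yaw 3.4 q6 -0.25 shift [-0.4 -0.  25.9] turn z -0.1 tilt [0.04 0.01 0.  ] w 0.0195 gf 45.0
t 16.18 pos [0.5345 0.0073 0.2055] yaw 3.4 q6 -0.25 shift [-0.5  0.  25.9] turn z -0.1 tilt [0.04 0.01 0.  ] w 0.0194 gf 45.0
t 16.23 pos [0.5345 0.0073 0.2055] yaw 3.4 q6 -0.25 shift [-0.5  0.1 25.9] turn z -0.1 tilt [0.04 0.01 0.  ] w 0.0197 gf 45.0
t 16.28 pos [0.5345 0.0073 0.2055] yaw 3.4 q6 -0.25 shift [-0.5  0.1 25.9] turn z -0.1 tilt [ 0.04  0.01 -0.  ] w 0.0196 gf 45.0
[ 0.41640682 -0.28640963 -3.74691714]
```

Well aligned. I'll lower it slowly, watching the force.

Request:
{"api": "move_arm", "payload": {
  "series": "-0.3 0 4 0 0 0; -0.3 0 8 0 0 0; -0.3 0 11 0 0 0; -0.3 0 14 0 0 0; -0.3 0 17 0 0 0; -0.3 0 19 0 0 0; -0.3 0 19 0 0 0; -0.3 0 19 0 0 0"
}}

```text
time: 16.95
position: [0.5342, 0.0071, 0.186]
tool_rot: [0.686, 0.728, -0.0, -0.0]
ft_force: [0.8, -0.3, -4.2]
grip_width: 0.0196
grip_force: 45.0
```

Request:
{"api": "move_arm", "payload": {
  "series": "0 0 1.5 0 0 0; 0 0 3 0 0 0; 0 0 4.5 0 0 0; 0 0 5.5 0 0 0; 0 0 6.5 0 0 0; 0 0 6.5 0 0 0; 0 0 6.5 0 0 0"
}}

```text
time: 17.53
position: [0.5343, 0.007, 0.1797]
tool_rot: [0.686, 0.728, -0.0, -0.0]
ft_force: [0.2, 0.4, -4.3]
grip_width: 0.0196
grip_force: 45.0
```

Request:
{"api": "move_arm", "payload": {
  "series": "0 0 0.5 0 0 0; 0 0 1 0 0 0; 0 0 1.5 0 0 0; 0 0 1.5 0 0 0; 0 0 1.5 0 0 0"
}}

```text
time: 17.95
position: [0.5344, 0.007, 0.1796]
tool_rot: [0.686, 0.728, 0.0, 0.0]
ft_force: [-2.9, 1.0, 6.7]
grip_width: 0.0198
grip_force: 45.0
```

Request:
{"api": "move_arm", "payload": {
  "series": "0 0 -1 0 0 0; 0 0 -1 0 0 0; 0 0 -1 0 0 0; 0 0 -1 0 0 0; 0 0 -1 0 0 0; 0 0 -1 0 0 0; 0 0 -1 0 0 0; 0 0 -1 0 0 0",
  "jaw": 0.85
}}

```text
time: 18.62
position: [0.5343, 0.007, 0.1791]
tool_rot: [0.686, 0.728, -0.0, -0.0]
ft_force: [0.1, -0.4, -0.5]
grip_width: 0.0652
grip_force: 0.0
```

```bash
python3 - <<'E'
from look import *
p=robot.camera("side"); cv2.imwrite("pics/seat.png",cv2.resize(p["img"][120:270,190:340],None,fx=3.8,fy=3.8,interpolation=cv2.INTER_CUBIC)[:,:,::-1])
go((.5346,.0068,.148),3.5); print(robot.get_obs()["ft_force"])
E
```

```text
t 18.67 pos [0.5343 0.007  0.1791] yaw 3.4 q6 -0.26 shift [-0.2  0.3 28.1] turn z -0.1 tilt [-0.01 -0.   -0.  ] w 0.0686 gf 0.0
[-0.03548563  0.50356762  0.34877632]
```

View pics/seat.png

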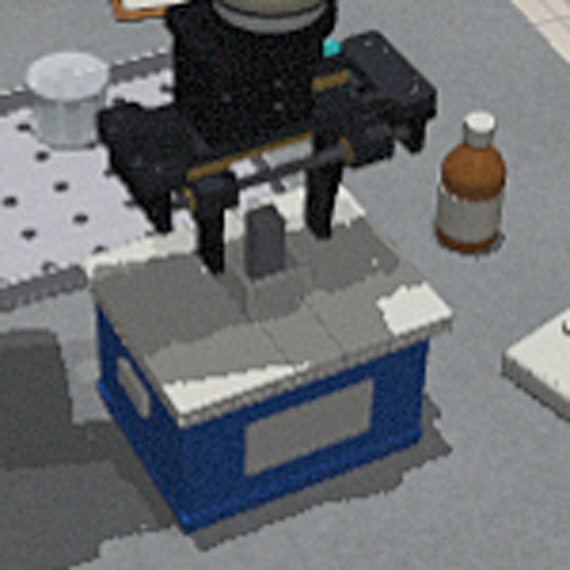

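The lids are seated flush on the box, nested, with the knob free at crop px (265,240). I'll descend to the collar and grip it.

Request:
{"api": "move_arm", "payload": {
  "series": "0 0 6 0 0 0; 0 0 12 0 0 0; 0 0 18 0 0 0; 0 0 24 0 0 0; 0 0 27.5 0 0 0; 0 0 27.5 0 0 0; 0 0 27.5 0 0 0"
}}

```text
time: 19.25
position: [0.5341, 0.0071, 0.1513]
tool_rot: [0.686, 0.728, -0.0, -0.0]
ft_force: [0.5, -0.2, 0.1]
grip_width: 0.074
grip_force: 0.0
```

Request:
{"api": "move_arm", "payload": {
  "series": "0 0 0 0 0 0; 0 0 0 0 0 0; 0 0 0 0 0 0; 0 0 0 0 0 0; 0 0 0 0 0 0; 0 0 0 0 0 0; 0 0 0 0 0 0; 0 0 0 0 0 0",
  "jaw": 0.3,
  "newtons": 40
}}

```text
time: 19.92
position: [0.5341, 0.007, 0.1519]
tool_rot: [0.686, 0.728, -0.0, -0.0]
ft_force: [-0.9, -0.0, 2.1]
grip_width: 0.0454
grip_force: 40.0
```

Gripped at 45–46 mm, which is the collar. Lifting slowly.

Request:
{"api": "move_arm", "payload": {
  "series": "0 0 -2 0 0 0; 0 0 -5 0 0 0; 0 0 -9 0 0 0; 0 0 -14 0 0 0; 0 0 -20 0 0 0; 0 0 -26 0 0 0; 0 0 -32 0 0 0; 0 0 -38 0 0 0"
}}

```text
time: 20.58
position: [0.5344, 0.007, 0.1906]
tool_rot: [0.686, 0.728, 0.0, 0.0]
ft_force: [0.4, 0.7, -2.4]
grip_width: 0.0461
grip_force: 40.0
```

Request:
{"api": "move_arm", "payload": {
  "series": "0 0 -8 0 0 0; 0 0 -18 0 0 0; 0 0 -28 0 0 0; 0 0 -38 0 0 0; 0 0 -48 0 0 0; 0 0 -57 0 0 0; 0 0 -65 0 0 0; 0 0 -70 0 0 0"
}}

```text
time: 21.25
position: [0.5347, 0.007, 0.2611]
tool_rot: [0.686, 0.728, 0.0, 0.001]
ft_force: [0.6, 0.4, -2.2]
grip_width: 0.0459
grip_force: 40.0
```

Request:
{"api": "move_arm", "payload": {
  "series": "0 0 0 0 0 0; 0 0 0 0 0 0; 0 0 0 0 0 0; 0 0 0 0 0 0; 0 0 0 0 0 0; 0 0 0 0 0 0"
}}

```text
time: 21.75
position: [0.5341, 0.0071, 0.2592]
tool_rot: [0.686, 0.728, -0.0, -0.0]
ft_force: [-0.8, 0.3, -2.4]
grip_width: 0.0459
grip_force: 40.0
```

```bash
python3 - <<'E'
from look import *
p=robot.camera("side"); cv2.imwrite("pics/end.png",cv2.resize(p["img"][80:270,180:350],None,fx=3.1,fy=3.1,interpolation=cv2.INTER_CUBIC)[:,:,::-1])
go((.5346,.0068,.25),3.5); print(robot.get_obs()["ft_force"])
E
```

```text
t 21.8 pos [0.5342 0.007  0.2594] yaw 3.4 q6 -0.26 shift [-0.3  0.4  6.4] turn z -0.1 tilt [-0.04 -0.01  0.  ] w 0.0459 gf 40.0
[-0.3697631   0.52084445 -1.57871898]
```

View pics/end.png

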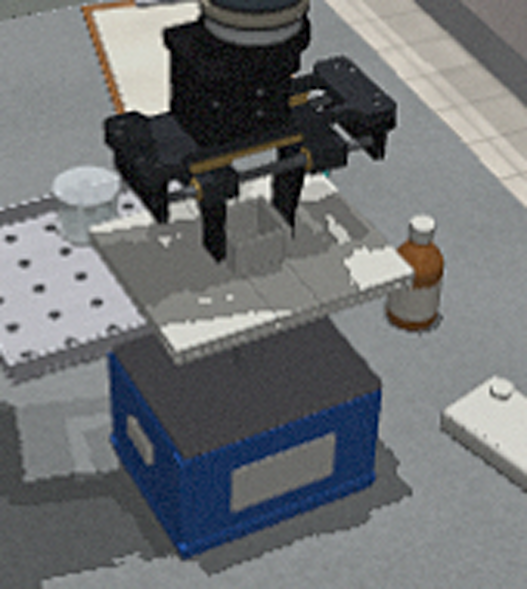

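The outer lid is held level about 107 mm up, and the dark inner lid stays flat on the carrier at crop px (245,385). Handing in.

```bash
python3 - <<'E'
from look import *
print(robot.hand_in())
E
```

```text
the job is handed in; nothing more can be done
None
```

I handed in the job at about 22 s of the 72 s allowed. Both cartons stand in the carrier, the inner lid looks seated, and the outer lid is held still and level about 107 mm above its nested position; the hand-in call returned no verdict.

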